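# Park the pump bottle in the empty bracket

### The job

Push the white pump bottle across the bench with the fingertips, gently and low on its body so that it slides upright and does not tip, into the empty one of the two U-shaped brackets until it stands fully home against the back wall. Do not grip or lift it. Leave the spray bottle in the other bracket and everything else on the bench where it is.

Things in the scene. Friction and masses are not known exactly. Their poses are not given: they have to be found in the camera images.
- pump_bottle: The bottle to push: tall white round dispenser bottle with a pump head, loose. Body 72 mm across, straight sides to about 110 mm, shoulders to 163 mm, total height 204 mm; about 0.36 kg (varies); the pump does not move. Origin on its underside, 3 mm from the body's axis; z up; nozzle along its -x, at 186 to 200 mm height, ends 42 mm from the axis and may point any way, also at the end.
- pump_bottle_axis (a point): Point on the axis of the pump bottle's round body (radius 36 mm), at its underside, on the bench. Pushed at 15 to 25 mm above the bench the bottle slides; pushed above about 45 mm it may tip. Fingers tilted back from it (about 0.65 rad) keep the gripper's body clear of its upper part. Sliding it takes up to about 5 N.
- bracket_empty: The empty one of two equal low U-shaped brackets of bare aluminium, fixed to the bench, with no floor. Origin on the bench where the bottle's axis stands when fully home and centred. The bottle goes in along its +y; the mouth faces its -y (the robot's right, turned up to 0.2 rad). Inner width 90 mm, walls 6 mm thick, 32 mm high; inner face of the back wall at y = +36 mm.
- bracket_taken: The other bracket, of the same shape and axes, 15 cm or more nearer to or farther from the robot; the spray bottle stands in it. Which of the two is nearer varies.
- spray_bottle: Trigger spray bottle, pink, 56x121x260, standing loose in bracket_taken; to be left alone. Origin on its underside; z up.
- small_carton_2: Bystander, loose, to be left alone: small brown shipping carton, 102x142x46 mm, left of the brackets. Origin at the centre of its underside; z up.
- tape_measure: Bystander, loose, to be left alone: yellow tape measure, 64x75x37 mm. Origin at the centre of its underside; z up.
- stapler: Bystander, loose, to be left alone: red and black stapler, 135x34x51 mm. Origin at the centre of its underside; z up.
- glue_stick: Bystander, loose, to be left alone: standing glue stick with a blue cap, 29 across, 92 tall mm. Origin at the centre of its underside; z up.
- calculator: Bystander, loose, to be left alone: black desk calculator, 135x82x18 mm. Origin at the centre of its underside; z up.
- date_stamp: Bystander, loose, to be left alone: hand stamp with a red knob on a wooden block, 32x62x79 mm. Origin at the centre of its underside; z up.
- ink_pad: Bystander, loose, to be left alone: flat black ink pad box, 70x110x19 mm. Origin at the centre of its underside; z up.
- bracket_empty_mouth (a point): Middle of the empty bracket's mouth, on the bench, 39 mm along the bracket's -y from its origin. Here the flared lips end, about 115 mm apart; the straight side walls begin 25 mm further in. A bottle that is home stands out of the straight walls by 22 mm. Behind the back wall is a foot 4 mm thick with two screws, to y = +70 mm.
Not all that is in view belongs to the job. Of the things that look like the pump_bottle, take the one that is nearest to the robot's base at the start.

How it is judged:
At the end, for the whole second after the job is handed in: The pump bottle stands upright (within 0.05 rad) and at rest on the bench inside the empty bracket, between its side walls, with its body within 8 mm of touching the back wall (y of pump_bottle_axis in the frame of bracket_empty between -0.008 and 0.008 m and x of pump_bottle_axis in the frame of bracket_empty between -0.015 and 0.015 m and angle between pump_bottle's own z axis and vertical below 0.05 rad and height (world z) of pump_bottle_axis below 0.005 m and linear speed of pump_bottle below 0.01 m/s).
It fails at once if the pump bottle is lifted more than 15 mm off the bench (height (world z) of pump_bottle_axis above 0.015 m).
It fails at once if the pump bottle tips by more than 0.2 rad (angle between pump_bottle's own z axis and vertical above 0.2 rad).
It fails at once if the fingers press the pump bottle with more than 40 N (contact force between the fingers and pump_bottle above 40 N).
It fails at once if the spray bottle is moved more than 20 mm or tipped (distance of spray_bottle from where it was at the start of the episode above 0.02 m or angle between spray_bottle's own z axis and vertical above 0.2 rad).
It fails at once if another thing on the bench is moved more than 20 mm (distance of any of small_carton_2, tape_measure, stapler, glue_stick, calculator, date_stamp, ink_pad from where it was at the start of the episode above 0.02 m).
It also fails if it takes over 54 s, if anything falls off the work surface, if the arm or the gripper's body presses on something with over 40 N, if the wrist force passes 120 N, or if a joint passes its speed limit or range.

### The arm

A 6-joint arm with a two-finger parallel gripper is mounted at the origin on a cart in front of the work surface, level with it; the furniture and walls round the work are solid. World frame = base frame: x ahead of the robot, y to its left, z up, the work surface at z = 0. Lengths are in m, angles in rad, forces in N, time in s.
With the tool pointing down it reaches from about 0.4 to 0.825 m from the base axis. Payload 7 kg.
Tool frame: the origin (TCP) lies midway between the tips of the shut fingers; the grasp point (between the pads) lies 19 mm behind it; z points along the fingers, y is the line along which they close (so a half turn about z gives the same grasp; the last joint's range is limited). The gripper opens to 88 mm and grips with 3 to 60 N. Pads are 19 mm wide; open, the fingers measure 130 mm over their backs; the gripper's body (78 mm by 193 mm) begins 47 mm behind the grasp point.
Start: joints at [-1.014, 0.359, 0.012, 0, -1.224, -0.288], TCP at [0.179, -0.651, 0.227] pointing down, gripper open.
Joint ranges: [-3.07, 3.07], [-1.43, 2.12], [-1.02, 1.25], [-3.03, 1.67], [-3.05, -0], [-3.03, 3.03]. Speed limits (rad/s): [2.39, 2.39, 3.01, 3.14, 3.14, 3.14].

### API

Orientations are given as [roll, pitch, yaw] about the fixed x, y, z axes, in that order (R = Rz(yaw) Ry(pitch) Rx(roll)).
In Python, from station import arm gives the robot as it stands. The module is installed in compiled form; this text tells all that it offers.
- The arm moves only by the tool carry_out, never from a script. Its argument "commands" is a list of rows, each a list of 4 numbers: the shift along the world's x, y, z in units of 50 mm (1.0 is 50 mm), then the turn about the world's z in units of 6 degrees (1.0 is 6 degrees). A call has exactly 10 rows; each row is the pose to reach, as a shift and turn from the pose commanded when the call began; what a row does not reach only later rows make up. A row lasts 1/8 s, in which the tool goes at most 62.5 mm and 10.7 degrees, less where a joint would pass 70% of its speed; a pose out of reach is approached as far as the arm can. A call with a gripper value outside its range is refused whole. "claw" is the closure, from 0 (fully open) to 1 (shut), set as the call begins (left out, the last holds). The fingers move at their own pace and stop on an object; "force" is the grip in N (left out, the last holds). Time passes only in rows, so rows that repeat a pose let the fingers close, or fill a call up. It gives the time, the measured TCP pose, the force, the opening and the grip force at its end, in the units of the state.
- arm.get_state(): the state, without advancing time (a new reading comes with each control period).
- arm.grab_frame(name): name is "scene" or "top" or "wrist"; returns a dict with "pixels" (420x560x3 uint8, red, green, blue), "fx", "fy", "cx", "cy" (pixels), "eye" and "orientation" of the camera in the world. Camera axes: x right, y down, z forward; pixel columns grow to the right and rows downward; lengths in m; the calibration is good to about 2 mm. A picture is of the moment at which its call begins. There is no depth.
- arm.job_done(): hands the job in; it is judged then, once.
Trained networks look in a picture, given as the dict that the camera call returned (one of the last four; its "shot" number tells which), for a name from the list of things; names that differ only in an ending like _2 or _b are one class to them, and where a whole thing is asked for, a point or a joint stands for the part that bears it (a point fixed in the world has none). Each returns a list of dicts, best first, with "conf" (0 to 1); they miss things now and then, are a little off and sometimes report something else, mostly with a low value. They report only what shows in the picture. A call takes as long as a camera call. They do not tell look-alikes from the thing itself.
- arm.regions_of(picture, query): "pixels" (420x560 bool, what is visible of it) and "uv" ([column, row] in pixels, amid what is visible of it).
- arm.mark_of(picture, query): "uv" ([column, row] in pixels: a listed point, or the origin of a listed thing).
The state is a dict: "t": time; "q": joint angles; "qd": joint speeds; "joint_efforts": joint torques, N m; "eef_pos": TCP position; "ee_rot": TCP orientation; "force": force on the tool from outside, world axes, zero at the start; "moment": the same for the moment, N m; "width": finger opening in m; "gripper_force": force on a finger pad.
Only numpy, scipy, OpenCV 4.12 (cv2) and the standard library are available. Lean on these libraries where they do the work, as an engineer would, in place of code of your own. Each camera call takes 0.05 s, during which the arm holds its last target. There are 200 camera calls.

## Working session

There is one attempt and no reset: what is moved stays moved. The work goes in short steps, Python scripts to look and compute and a tool call to move; the robot and the scene stay as the last step left them, time stands still between calls to the robot, and variables do not carry over. Pictures are saved under pics/ and viewed, at most 10 in all, crops included, and the job is handed in when it is done.

Besides the shell and the picture viewer there is one more tool, called after "Call:" as a command line: name --pt "numbers of a row" for each row, then --argument value for the rest. carry_out: Moves the arm, as the interface text tells. Its arguments: {"type":"object","properties":{"commands":{"type":"array","items":{"type":"array","items":{"type":"number"}}},"claw":{"type":"number"},"force":{"type":"number"}},"required":["commands"]}

```bash
mkdir -p pics; cat > h.py <<'E'
import numpy as np,cv2
from station import arm
from scipy.spatial.transform import Rotation as Ro
def rot(f):
    o=np.array(f["orientation"],float)
    if o.shape==(3,3): return o
    if o.size==3: return Ro.from_euler('xyz',o).as_matrix()
    return Ro.from_quat(o).as_matrix()
def world(f,uv,z=0.):
    d=rot(f)@np.array([(uv[0]-f["cx"])/f["fx"],(uv[1]-f["cy"])/f["fy"],1])
    e=np.array(f["eye"]); return e+d*(z-e[2])/d[2]
def proj(f,p):
    c=rot(f).T@(np.array(p)-f["eye"]); return np.array([f["fx"]*c[0]/c[2]+f["cx"],f["fy"]*c[1]/c[2]+f["cy"]])
def save(n,im): cv2.imwrite("pics/"+n,cv2.cvtColor(im,cv2.COLOR_RGB2BGR))
E
python3 - <<'E'
from h import *
np.set_printoptions(precision=3,suppress=True)
for c in ["top","scene"]:
    f=arm.grab_frame(c); save(c+"0.png",f["pixels"]); print(c,f["eye"],f["orientation"],f["fx"])
    for q in ["pump_bottle_axis","pump_bottle","bracket_empty","bracket_empty_mouth","bracket_taken","spray_bottle","small_carton_2","tape_measure","stapler","glue_stick","calculator","date_stamp","ink_pad"]:
        for m in arm.mark_of(f,q)[:3]: print(q,round(m["conf"],2),np.array(m["uv"]).round(),world(f,m["uv"])[:2])
print(arm.get_state())
E
```

```text
top [0.036 0.22  1.853] [-2.842 -0.009 -1.899] 510.226792381364
pump_bottle_axis 0.95 [380. 146.] [ 0.7   -0.459]
pump_bottle_axis 0.76 [367. 187.] [ 0.555 -0.346]
pump_bottle_axis 0.67 [305. 208.] [ 0.551 -0.091]
pump_bottle 0.93 [382. 147.] [ 0.691 -0.466]
pump_bottle 0.68 [363. 181.] [ 0.582 -0.341]
pump_bottle 0.64 [394. 180.] [ 0.548 -0.455]
bracket_empty 0.59 [227. 211.] [0.635 0.194]
bracket_empty_mouth 0.83 [240. 207.] [0.634 0.142]
bracket_taken 0.81 [235. 254.] [0.466 0.214]
spray_bottle 0.97 [242. 252.] [0.465 0.19 ]
small_carton_2 0.73 [175. 281.] [0.441 0.452]
tape_measure 0.77 [252. 171.] [0.761 0.056]
stapler 0.78 [207. 186.] [0.756 0.237]
glue_stick 0.49 [228. 285.] [0.364 0.276]
calculator 0.83 [331. 153.] [ 0.733 -0.263]
date_stamp 0.43 [210. 286.] [0.382 0.338]
ink_pad 0.8 [277. 161.] [ 0.767 -0.052]
ink_pad 0.3 [236. 252.] [0.471 0.208]
scene [-0.104  0.746  1.018] [-2.346  0.001 -2.41 ] 435.51561409792964
pump_bottle_axis 0.96 [328. 135.] [ 0.714 -0.475]
pump_bottle_axis 0.92 [362. 153.] [ 0.545 -0.466]
pump_bottle_axis 0.9 [336. 164.] [ 0.582 -0.347]
pump_bottle
[... 528 characters left out ...]
.385 0.338]
stapler 0.7 [178. 224.] [0.778 0.242]
glue_stick 0.64 [264. 302.] [0.369 0.269]
calculator 0.89 [295. 156.] [ 0.725 -0.282]
date_stamp 0.59 [244. 314.] [0.382 0.334]
date_stamp 0.46 [255. 265.] [0.476 0.198]
ink_pad 0.75 [250. 180.] [ 0.756 -0.068]
{'t': 1.4, 'q': array([-1.014,  0.359,  0.012, -0.   , -1.224, -0.288]), 'qd': array([-0.001, -0.001, -0.   , -0.   , -0.002,  0.   ]), 'joint_efforts': array([  0.   , -58.239,  29.33 ,   7.003,   0.012,   0.   ]), 'eef_pos': array([ 0.179, -0.651,  0.227]), 'ee_rot': array([ 3.142, -0.   , -2.873]), 'force': array([-0.209, -0.444,  0.137]), 'moment': array([-0.011, -0.017,  0.012]), 'gripper_force': 0.0, 'width': 0.08774167170126519}
```

View pics/top0.png

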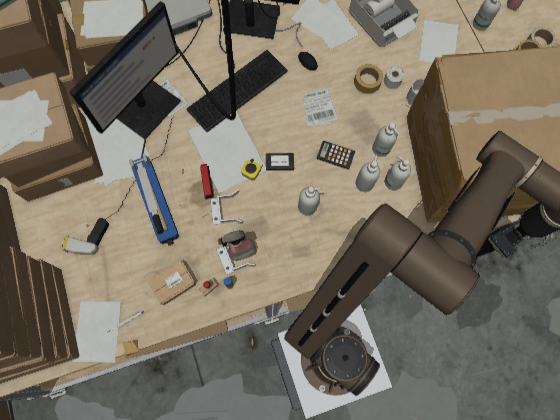

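View pics/scene0.png

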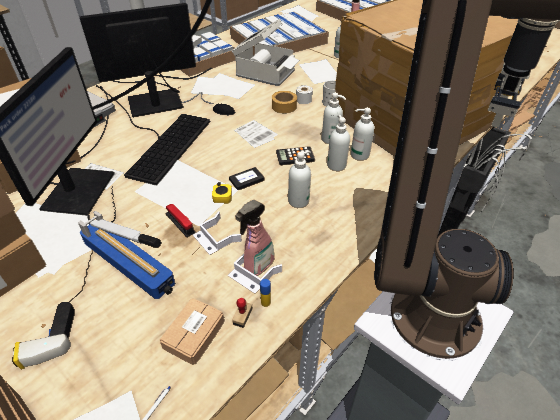

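Four look-alike pump bottles show up. In top, their bases are at about (305,208), (367,187), (394,180) and (380,146). The one at top (309,200) / scene (299,180), world about (0.55,-0.09), is nearest the base: 0.56 m, against 0.65 m or more for the others. It stands alone. I'll confirm it in an enlarged crop.

```bash
python3 - <<'E'
from h import *
np.set_printoptions(precision=3,suppress=True)
f=arm.grab_frame("top"); g=arm.grab_frame("scene")
for n,fr in (("top",f),("scene",g)):
    for r in arm.regions_of(fr,"pump_bottle"):
        print(n,round(r["conf"],2),np.array(r["uv"]).round(),r["pixels"].sum())
    for q in ["pump_bottle_axis","bracket_empty","bracket_empty_mouth"]:
        for m in arm.mark_of(fr,q)[:4]: print(q,round(m["conf"],2),np.array(m["uv"]).round(1),world(fr,m["uv"])[:2])
a=cv2.resize(f["pixels"][150:280,195:335],None,fx=4,fy=4,interpolation=cv2.INTER_CUBIC)
save("crop1.png",a)
b=cv2.resize(g["pixels"][140:280,170:330],None,fx=4,fy=4,interpolation=cv2.INTER_CUBIC)
save("crop2.png",b)
E
```

```text
top 0.96 [310. 198.] 486
top 0.89 [367. 173.] 577
top 0.78 [387. 141.] 564
top 0.7 [397. 175.] 551
pump_bottle_axis 0.92 [307.2 207.8] [ 0.55  -0.099]
pump_bottle_axis 0.74 [368.1 187.3] [ 0.553 -0.35 ]
pump_bottle_axis 0.72 [380.2 145.3] [ 0.702 -0.462]
pump_bottle_axis 0.61 [389.1 182.1] [ 0.547 -0.435]
bracket_empty 0.64 [227.3 208.3] [0.645 0.19 ]
bracket_empty_mouth 0.64 [240.4 210.8] [0.62  0.146]
scene 0.95 [336. 147.] 792
scene 0.7 [301. 184.] 1006
scene 0.56 [332. 115.] 602
pump_bottle_axis 0.9 [336.6 162.3] [ 0.585 -0.355]
pump_bottle_axis 0.79 [301.5 200.8] [ 0.549 -0.107]
pump_bottle_axis 0.71 [365.1 154.4] [ 0.532 -0.467]
pump_bottle_axis 0.57 [219.4 234.4] [0.643 0.183]
bracket_empty 0.79 [220.5 233. ] [0.645 0.177]
bracket_empty 0.4 [224.3 196.2] [0.761 0.052]
```

View pics/crop1.png

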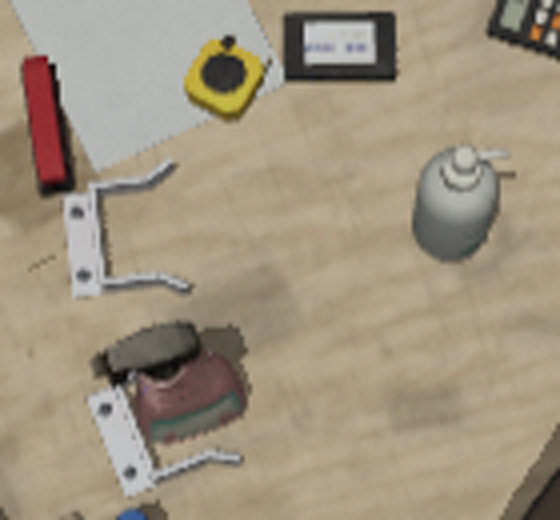

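View pics/crop2.png

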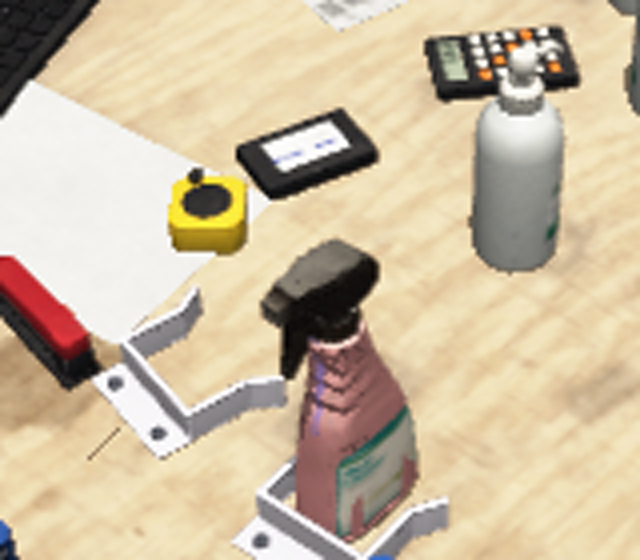

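The crops confirm the target: one lone bottle at crop1 (455,205), and the empty bracket with back wall at crop1 x≈93-103, lips ending at (175,165) and (190,290). Next I'll fit the bracket from those corners.

```bash
python3 - <<'E'
from h import *
np.set_printoptions(precision=4,suppress=True)
f=arm.grab_frame("top"); g=arm.grab_frame("scene")
T=lambda u,v,z: world(f,((u+.5)/4-.5+195,(v+.5)/4-.5+150),z)[:2]
S=lambda u,v,z: world(g,((u+.5)/4-.5+170,(v+.5)/4-.5+140),z)[:2]
print("top foot",T(64,197,.004),T(73,297,.004),"wall top corners",T(91,185,.032),T(103,286,.032),"lips",T(175,164,.032),T(190,289,.032),"screws",T(77,212,.006),T(84,275,.006))
print("scene wall top corners",S(123,346,.032),S(188,414,.032),"lips",S(197,290,.032),S(285,379,.032),"screws",S(115,384,.006),S(158,434,.006), "foot",S(93,381,.004),S(160,458,.004))
# bottle by silhouette width fit: render cylinder body outline and match mask
from scipy.optimize import minimize
def best(fr,name):
    rs=arm.regions_of(fr,"pump_bottle"); p=proj(fr,[.55,-.1,.09]); 
    r=min(rs,key=lambda r:np.hypot(*(np.array(r["uv"])-p))); m=r["pixels"]
    ang=np.linspace(0,2*np.pi,24,endpoint=False)
    prof=[(0,.036),(.11,.036),(.14,.028),(.163,.014),(.19,.013),(.204,.012)]
    def iou(c):
        im=np.zeros(m.shape,np.uint8)
        for (z0,r0),(z1,r1) in zip(prof,prof[1:]):
            P=[proj(fr,[c[0]+r*np.cos(a),c[1]+r*np.sin(a),z]) for z,r in((z0,r0),(z1,r1)) for a in ang]
            h=cv2.convexHull((np.array(P)*16).astype(np.int32)); cv2.fillConvexPoly(im,h,1,shift=4)
        return -(im.astype(bool)&m).sum()/(im.astype(bool)|m).sum()
    s=minimize(iou,[.55,-.1],method="Nelder-Mead",options=dict(initial_simplex=[[.54,-.11],[.57,-.1],[.55,-.08]]))
    print(name,s.x,s.fun,r["uv"])
best(f,"top");best(g,"scene")
E
```

```text
top foot [0.7003 0.2395] [0.6025 0.2599] wall top corners [0.6936 0.2117] [0.5952 0.2299] lips [0.6884 0.1305] [0.5667 0.1544] screws [0.6812 0.2321] [0.6192 0.2439]
scene wall top corners [0.6892 0.217 ] [0.6003 0.2305] lips [0.6918 0.137 ] [0.5714 0.1574] screws [0.684 0.234] [0.6209 0.2456] foot [0.7007 0.2424] [0.6036 0.2594]
top [ 0.5568 -0.1001] -0.9107806691449815 [308.5, 200.0]
scene [ 0.5625 -0.1046] -0.9249771271729186 [300.4, 183.0]
```

The bottle's axis is near (0.559,-0.102) and the bracket origin near (0.638,0.182), yaw about -0.185. The gripper's body overhangs the fingers on every side, so pointing straight down it would hit the bottle high. I need a tilt, but the rows only give shift and yaw. In free space well above the bench, I'll check what the arm does when asked for an unreachable pose.

Call:
carry_out --pt "0 0 1.2 0" --pt "0 0 2.4 0" --pt "0 0 3.6 0" --pt "0 0 4.8 0" --pt "0 0 6 0" --pt "0 0 7.2 0" --pt "0 0 8.4 0" --pt "0 0 9.6 0" --pt "0 0 10.8 0" --pt "0 0 12 0" --claw 1

```text
t: 3.35
eef_pos: [0.1644, -0.5982, 0.7041]
ee_rot: [-3.1, -0.007, -2.873]
force: [0.1, 0.9, 0.1]
width: 0.0007
gripper_force: 0.0
```

Call:
carry_out --pt "0 0 3 0" --pt "0 0 3 0" --pt "0 0 3 0" --pt "0 0 3 0" --pt "0 0 3 0" --pt "0 0 3 0" --pt "0 0 3 0" --pt "0 0 3 0" --pt "0 0 3 0" --pt "0 0 3 0"

```text
t: 4.6
eef_pos: [0.1492, -0.5436, 0.7499]
ee_rot: [-3.066, -0.017, -2.874]
force: [0.4, -0.3, -0.1]
width: 0.0006
gripper_force: 0.0
```

```bash
python3 -c "
from h import *
s=arm.get_state();print(s['t'],s['q'],s['eef_pos'],s['ee_rot'])
f=arm.grab_frame('scene');w=arm.grab_frame('wrist');save('s2.png',np.hstack([f['pixels'],w['pixels']])[:, :]);save('s2.png',cv2.resize(np.hstack([f['pixels'][:,260:],w['pixels'][:,:]]),(800,390)))
print(w['eye'],w['orientation'])"
```

```text
4.6 [-0.92541372  0.36613684  1.25059954  0.06335308 -2.39005974 -0.3289754 ] [ 0.14921885 -0.54357538  0.749939  ] [-3.06601021 -0.01662026 -2.87351986]
[ 0.0805295  -0.55084914  0.90932371] [2.89088888 0.07485789 1.8405989 ]
```

View pics/s2.png

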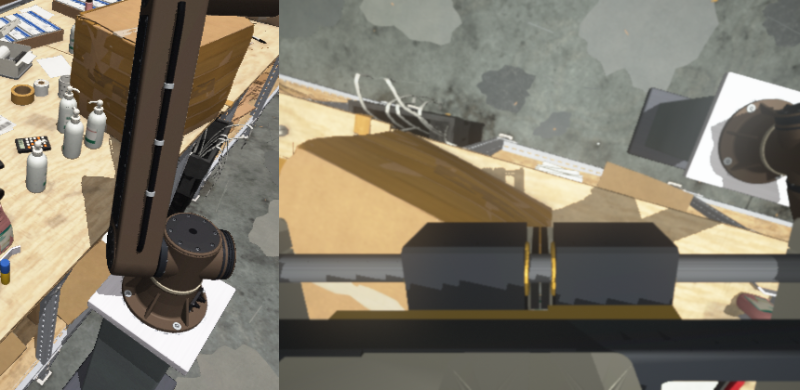

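The wrist view shows the shut fingers at about (540,265) with wide carriages on either side, and the body overhangs them. The tilt does creep when the target is out of reach (joint 3 at its limit). Next check: is that tilt kept after a move back into reach?

Call:
carry_out --pt "0 0 -1 0" --pt "0 0 -2 0" --pt "0 0 -3 0" --pt "0 0 -4 0" --pt "0 0 -4 0" --pt "0 0 -4 0" --pt "0 0 -4 0" --pt "0 0 -4 0" --pt "0 0 -4 0" --pt "0 0 -4 0"

```text
t: 5.95
eef_pos: [0.1493, -0.5437, 0.5501]
ee_rot: [-3.066, -0.017, -2.873]
force: [-0.4, 0.4, 0.7]
width: 0.0007
gripper_force: 0.0
```

```bash
python3 -c "
from h import *
s=arm.get_state();print(s['t'],s['q'],s['eef_pos'],s['ee_rot'])"
```

```text
5.95 [-0.92492404  0.0905504   0.35434986  0.04416933 -1.77010244 -0.36694015] [ 0.14932446 -0.54365219  0.55008901] [-3.06588458 -0.01660197 -2.8734325 ]
```

The tilt is inherited by the commanded pose and keeps building while the target is out of reach. The plan has three parts:
1. Swing over the free middle of the bench with tool x radial.
2. Reach outward beyond the limit until the tilt is about 0.55 rad.
3. Yaw the lean round to the push direction.

Call:
carry_out --pt "1 0.6 0.1 -0.6" --pt "2 1.2 0.2 -1.2" --pt "3 1.8 0.3 -1.8" --pt "4 2.4 0.4 -2.4" --pt "5 3 0.5 -3" --pt "6 3.6 0.6 -3.6" --pt "7 4.2 0.7 -4.2" --pt "8 4.8 0.8 -4.8" --pt "9 5.4 0.9 -5.4" --pt "10 6 1 -6"

```text
t: 7.2
eef_pos: [0.6502, -0.2424, 0.6007]
ee_rot: [-3.066, -0.016, 2.779]
force: [1.6, -1.4, 1.8]
width: 0.0006
gripper_force: 0.0
```

Call:
carry_out --pt "2 -0.7 0 0" --pt "4 -1.4 0 0" --pt "6 -2.1 0 0" --pt "8 -2.8 0 0" --pt "9.4 -3.4 0 0" --pt "9.4 -3.4 0 0" --pt "9.4 -3.4 0 0" --pt "9.4 -3.4 0 0" --pt "9.4 -3.4 0 0" --pt "9.4 -3.4 0 0"

```text
t: 8.45
eef_pos: [0.8352, -0.316, 0.4365]
ee_rot: [-3.059, 0.038, 2.786]
force: [-1.4, -0.5, 0.2]
width: 0.0009
gripper_force: 0.0
```

```bash
python3 -c "
from h import *
s=arm.get_state();print(s['t'],s['q'],s['eef_pos'],s['ee_rot']);print(Ro.from_euler('xyz',s['ee_rot']).as_matrix())"
```

```text
8.45 [-0.10722205  0.82804184  1.25081695  0.09765965 -1.97596023 -1.7817226 ] [ 0.83521416 -0.31595882  0.43646766] [-3.0585355   0.03752038  2.78569259]
[[-0.93667356  0.35015002  0.00613295]
 [ 0.34818893  0.93301769 -0.09078801]
 [-0.03751157 -0.0829033  -0.99585136]]
```

Call:
carry_out --pt "12 -4.4 6 0" --pt "12 -4.4 6 0" --pt "12 -4.4 6 0" --pt "12 -4.4 6 0" --pt "12 -4.4 6 0" --pt "12 -4.4 6 0" --pt "12 -4.4 6 0" --pt "12 -4.4 6 0" --pt "12 -4.4 6 0" --pt "12 -4.4 6 0"

```text
t: 9.7
eef_pos: [0.8803, -0.3405, 0.3953]
ee_rot: [-3.05, 0.095, 2.791]
force: [0.2, -0.5, 0.0]
width: -0.0
gripper_force: 0.0
```

```bash
python3 -c "
from h import *
s=arm.get_state();print(s['t'],s['q'],s['eef_pos'],s['ee_rot']);print(Ro.from_euler('xyz',s['ee_rot']).as_matrix())"
```

```text
9.7 [-0.12051002  0.88060204  1.25064119  0.11544378 -1.8677707  -1.76765517] [ 0.88031897 -0.34046267  0.39530125] [-3.05037617  0.09451596  2.79068642]
[[-0.93487026  0.35039266  0.05694367]
 [ 0.3422147   0.93220249 -0.1178457 ]
 [-0.0943753  -0.09068348 -0.99139791]]
```

Call:
carry_out --pt "12 -4.4 10 0" --pt "12 -4.4 10 0" --pt "12 -4.4 10 0" --pt "12 -4.4 10 0" --pt "12 -4.4 10 0" --pt "12 -4.4 10 0" --pt "12 -4.4 10 0" --pt "12 -4.4 10 0" --pt "12 -4.4 10 0" --pt "12 -4.4 10 0"

```text
t: 10.95
eef_pos: [0.8786, -0.3459, 0.4324]
ee_rot: [-3.041, 0.152, 2.796]
force: [-0.2, 0.1, 1.0]
width: 0.0005
gripper_force: 0.0
```

Call:
carry_out --pt "16 -5.8 0 0" --pt "16 -5.8 0 0" --pt "16 -5.8 0 0" --pt "16 -5.8 0 0" --pt "16 -5.8 0 0" --pt "16 -5.8 0 0" --pt "16 -5.8 0 0" --pt "16 -5.8 0 0" --pt "16 -5.8 0 0" --pt "16 -5.8 0 0"

```text
t: 12.2
eef_pos: [0.9942, -0.391, 0.2541]
ee_rot: [-3.033, 0.215, 2.803]
force: [-0.3, 0.8, -0.3]
width: 0.0003
gripper_force: 0.0
```

```bash
python3 -c "
from h import *
s=arm.get_state();print(s['t'],s['q'],s['eef_pos'],s['ee_rot']);print(Ro.from_euler('xyz',s['ee_rot']).as_matrix())"
```

```text
12.2 [-0.14276687  1.04693331  1.25076136  0.148229   -1.58468349 -1.76220414] [ 0.99421428 -0.39095979  0.25413657] [-3.03284539  0.21465847  2.80293995]
[[-0.92155585  0.35206011  0.16367191]
 [ 0.32459199  0.92995094 -0.17271739]
 [-0.21301374 -0.10604213 -0.97127762]]
```

Call:
carry_out --pt "10 -3.6 12 0" --pt "10 -3.6 12 0" --pt "10 -3.6 12 0" --pt "10 -3.6 12 0" --pt "10 -3.6 12 0" --pt "10 -3.6 12 0" --pt "10 -3.6 12 0" --pt "10 -3.6 12 0" --pt "10 -3.6 12 0" --pt "10 -3.6 12 0"

```text
t: 13.45
eef_pos: [0.9476, -0.3759, 0.3997]
ee_rot: [-3.023, 0.275, 2.81]
force: [0.3, 0.1, 0.7]
width: 0.0003
gripper_force: 0.0
```

Call:
carry_out --pt "12 -4.4 9 0" --pt "12 -4.4 9 0" --pt "12 -4.4 9 0" --pt "12 -4.4 9 0" --pt "12 -4.4 9 0" --pt "12 -4.4 9 0" --pt "12 -4.4 9 0" --pt "12 -4.4 9 0" --pt "12 -4.4 9 0" --pt "12 -4.4 9 0"

```text
t: 14.7
eef_pos: [0.9561, -0.3821, 0.4285]
ee_rot: [-3.011, 0.338, 2.818]
force: [-0.3, -0.3, -0.7]
width: 0.0007
gripper_force: 0.0
```

Call:
carry_out --pt "12 -4.4 9 0" --pt "12 -4.4 9 0" --pt "12 -4.4 9 0" --pt "12 -4.4 9 0" --pt "12 -4.4 9 0" --pt "12 -4.4 9 0" --pt "12 -4.4 9 0" --pt "12 -4.4 9 0" --pt "12 -4.4 9 0" --pt "12 -4.4 9 0"

```text
t: 15.95
eef_pos: [0.9684, -0.3889, 0.4517]
ee_rot: [-2.999, 0.401, 2.828]
force: [-0.5, 0.0, -0.1]
width: 0.0004
gripper_force: 0.0
```

Call:
carry_out --pt "12 -4.4 9 0" --pt "12 -4.4 9 0" --pt "12 -4.4 9 0" --pt "12 -4.4 9 0" --pt "12 -4.4 9 0" --pt "12 -4.4 9 0" --pt "12 -4.4 9 0" --pt "12 -4.4 9 0" --pt "12 -4.4 9 0" --pt "12 -4.4 9 0"

```text
t: 17.2
eef_pos: [0.9833, -0.396, 0.4715]
ee_rot: [-2.985, 0.464, 2.838]
force: [-0.2, 0.5, 0.3]
width: 0.0003
gripper_force: 0.0
```

Call:
carry_out --pt "12 -4.4 9 0" --pt "12 -4.4 9 0" --pt "12 -4.4 9 0" --pt "12 -4.4 9 0" --pt "12 -4.4 9 0" --pt "12 -4.4 9 0" --pt "12 -4.4 9 0" --pt "12 -4.4 9 0" --pt "12 -4.4 9 0" --pt "12 -4.4 9 0"

```text
t: 18.45
eef_pos: [0.9999, -0.4034, 0.4893]
ee_rot: [-2.97, 0.527, 2.85]
force: [0.4, 0.0, 0.1]
width: 0.0002
gripper_force: 0.0
```

```bash
python3 -c "
from h import *
s=arm.get_state();print(s['t'],s['q'],s['eef_pos'],s['ee_rot']);R=Ro.from_euler('xyz',s['ee_rot']).as_matrix();print(R,'lean az deg',np.degrees(np.arctan2(R[1,2],R[0,2])), 'tilt',np.arccos(-R[2,2]),'-x az',np.degrees(np.arctan2(-R[1,0],-R[0,0])))"
```

```text
18.45 [-0.11963951  0.86194185  1.25060123  0.2571339  -1.46819026 -1.75120477] [ 0.99987777 -0.40335101  0.48934827] [-2.97013708  0.52735337  2.8499457 ]
[[-0.82765069  0.36555082  0.42587196]
 [ 0.24846677  0.9190402  -0.30598916]
 [-0.50324805 -0.14743711 -0.85147149]] lean az deg -35.69725939015142 tilt 0.5520113480925163 -x az -16.7101396614682
```

The tilt is now 0.55 rad. I'll turn the lean to about 61° azimuth, which keeps the wrist clear of the neighbouring bottle. The fingers open about 26 mm to cradle the bottle, and I go to a spot behind it at z = 0.30.

Call:
carry_out --pt "-0.9 0.5 -0.3 1.3" --pt "-1.8 1 -0.7 2.6" --pt "-2.8 1.5 -1.1 3.9" --pt "-3.7 2 -1.5 5.2" --pt "-4.7 2.5 -1.9 6.5" --pt "-5.6 3 -2.3 7.8" --pt "-6.6 3.5 -2.7 9.1" --pt "-7.5 4 -3 10.4" --pt "-8.5 4.5 -3.4 11.7" --pt "-9.4 5 -3.8 13" --claw 0.7

```text
t: 19.7
eef_pos: [0.5279, -0.1525, 0.2998]
ee_rot: [-2.968, 0.528, -2.066]
force: [0.6, -0.6, 0.1]
width: 0.0266
gripper_force: 0.0
```

```bash
cat >> h.py <<'E'
def st():
    s=arm.get_state();R=Ro.from_euler('xyz',s['ee_rot']).as_matrix()
    print(round(s['t'],2),s['q'].round(2),s['eef_pos'].round(4),'tilt',round(np.arccos(-R[2,2]),3),'push az',np.degrees(np.arctan2(-R[1,0],-R[0,0])).round(1),'F',s['force'].round(1),'w',round(s['width'],3))
    return s
E
python3 -c "
from h import *
st()
f=arm.grab_frame('scene');save('s3.png',f['pixels'])"
```

```text
19.7 [-0.29  0.01 -0.17 -0.52 -1.13 -0.09] [ 0.5279 -0.1525  0.2998] tilt 0.553 push az 61.6 F [ 0.6 -0.6  0.1] w 0.027
```

View pics/s3.png

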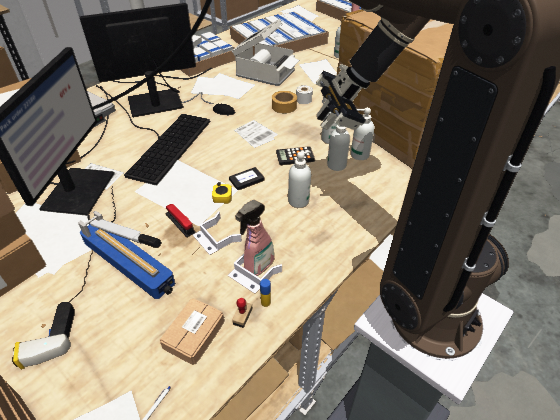

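The scene shows the tilted gripper at about (345,95), behind the target at (299,180) and clear of its neighbours. Now descending.

Call:
carry_out --pt "0 0 -0.8 0" --pt "0 0 -1.6 0" --pt "0 0 -2.4 0" --pt "0 0 -3.2 0" --pt "0 0 -4 0" --pt "0 0 -4.6 0" --pt "0 0 -5.1 0" --pt "0 0 -5.4 0" --pt "0 0 -5.62 0" --pt "0 0 -5.62 0"

```text
t: 21.0
eef_pos: [0.5298, -0.1534, 0.0181]
ee_rot: [-2.971, 0.527, -2.072]
force: [0.2, -0.1, 0.5]
width: 0.0261
gripper_force: 0.0
```

```bash
cat >> h.py <<'E'
def bot(near,cams=("top","scene")):
    for c in cams:
        f=arm.grab_frame(c)
        for m in arm.mark_of(f,"pump_bottle_axis"):
            w=world(f,m["uv"])
            if np.hypot(*(w[:2]-near))<.08: print(c,round(m["conf"],2),w[:2].round(3))
        rs=[r for r in arm.regions_of(f,"pump_bottle") if np.hypot(*(np.array(r["uv"])-proj(f,[*near,.09])))<25]
        for r in rs[:1]: print(c,"mask uv",np.array(r["uv"]),world(f,r["uv"],.09)[:2].round(3),r["pixels"].sum())
    return f
E
python3 -c "
from h import *
s=st()
f=bot([.559,-.102]);save('s4.png',cv2.resize(f['pixels'][60:260,200:440],None,fx=3,fy=3))"
```

```text
21.0 [-0.36  0.37 -0.39 -0.8  -0.71  0.41] [ 0.5298 -0.1534  0.0181] tilt 0.552 push az 61.3 F [ 0.2 -0.1  0.5] w 0.026
top 0.61 [ 0.547 -0.099]
top mask uv [310.8 200.9] [ 0.546 -0.105] 495
scene 0.84 [ 0.553 -0.104]
scene mask uv [301.6 184.6] [ 0.539 -0.09 ] 983
```

View pics/s4.png

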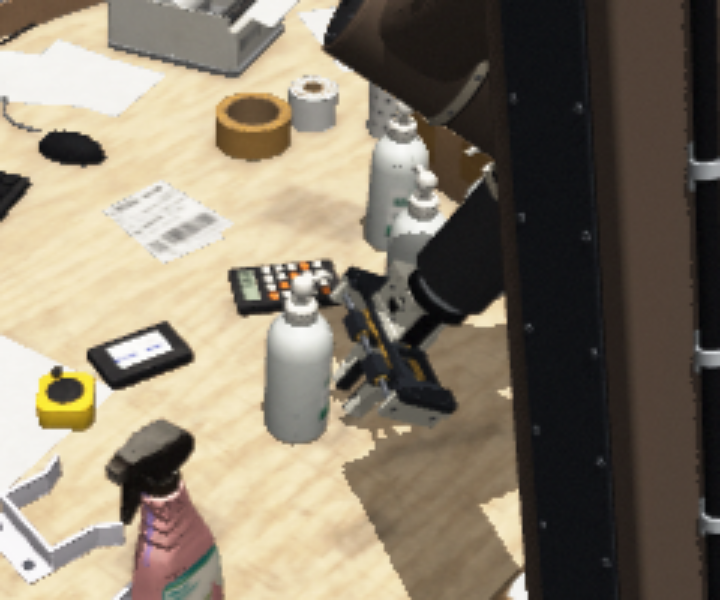

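The fingertips sit right behind the bottle at z = 18 mm, and the wrist is clear of the neighbour at (410,210). First push segment follows, at about 80 mm/s.

Call:
carry_out --pt "0.08 0.15 0 0" --pt "0.16 0.3 0 0" --pt "0.26 0.48 0 0" --pt "0.36 0.66 0 0" --pt "0.46 0.84 0 0" --pt "0.56 1.02 0 0" --pt "0.66 1.2 0 0" --pt "0.76 1.38 0 0" --pt "0.86 1.56 0 0" --pt "0.96 1.72 0 0"

```text
t: 22.55
eef_pos: [0.5781, -0.0667, 0.0183]
ee_rot: [-2.97, 0.527, -2.072]
force: [-1.9, -3.3, 0.2]
width: 0.0259
gripper_force: 1.4
```

```bash
python3 -c "
from h import *
s=st()
f=bot([.598,-.03])"
```

```text
22.55 [-0.15  0.37 -0.39 -0.81 -0.6   0.24] [ 0.5781 -0.0667  0.0183] tilt 0.552 push az 61.3 F [-1.9 -3.3  0.2] w 0.026
top 0.7 [ 0.595 -0.023]
top mask uv [287.1 194.9] [ 0.595 -0.03 ] 454
scene 0.64 [ 0.605 -0.039]
scene mask uv [278.2 186.6] [ 0.589 -0.033] 1019
```

Call:
carry_out --pt "0.06 0.2 0 0.4" --pt "0.13 0.42 0 0.8" --pt "0.2 0.64 0 1.2" --pt "0.27 0.86 0 1.6" --pt "0.34 1.08 0 2" --pt "0.41 1.3 0 2.3" --pt "0.48 1.53 0 2.6" --pt "0.55 1.76 0 2.8" --pt "0.61 1.98 0 3" --pt "0.68 2.2 0 3"

```text
t: 24.1
eef_pos: [0.6122, 0.0433, 0.0184]
ee_rot: [-2.97, 0.527, -1.757]
force: [0.5, -2.1, -0.1]
width: 0.0262
gripper_force: 1.2
```

```bash
python3 -c "
from h import *
s=st()
f=bot([.62,.084]);save('s5.png',cv2.resize(f['pixels'][100:300,150:390],None,fx=3,fy=3))"
```

```text
24.1 [ 0.02  0.43 -0.29 -0.77 -0.71  0.31] [0.6122 0.0433 0.0184] tilt 0.552 push az 79.3 F [ 0.5 -2.1 -0.1] w 0.026
top 0.85 [0.607 0.096]
top mask uv [256.6 199.1] [0.615 0.08 ] 463
scene 0.75 [0.635 0.076]
scene mask uv [242.2 193.9] [0.65  0.069] 640
```

View pics/s5.png

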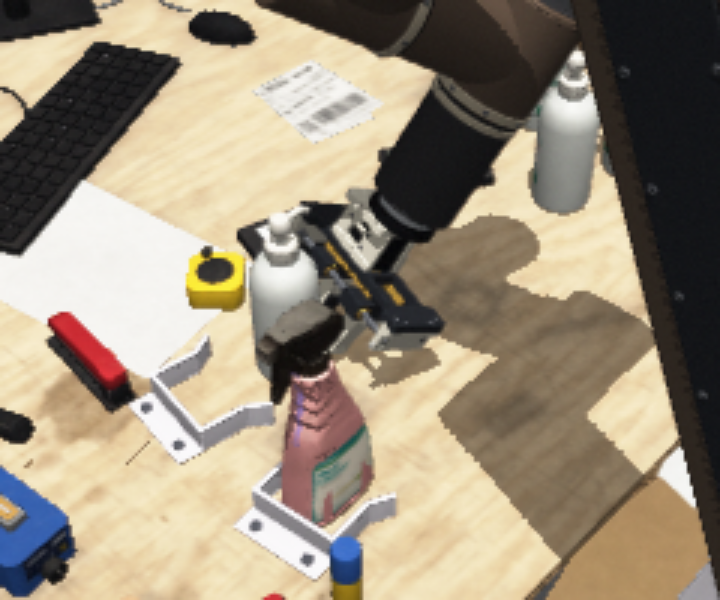

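The bottle stands upright in the cradle at (285,300), lined up with the bracket mouth. I'll push into the mouth and turn the gripper a little, so its near end stays back from the spray bottle.

Call:
carry_out --pt "0.05 0.16 0 0.2" --pt "0.09 0.32 0 0.4" --pt "0.14 0.48 0 0.6" --pt "0.18 0.64 0 0.8" --pt "0.23 0.8 0 1" --pt "0.28 0.95 0 1.2" --pt "0.33 1.1 0 1.4" --pt "0.37 1.25 0 1.6" --pt "0.42 1.4 0 1.8" --pt "0.46 1.54 0 2"

```text
t: 25.65
eef_pos: [0.6351, 0.1202, 0.0184]
ee_rot: [-2.97, 0.527, -1.547]
force: [-0.9, -2.5, -0.2]
width: 0.0262
gripper_force: 1.2
```

```bash
python3 -c "
from h import *
s=st()
f=bot([.634,.162])"
```

```text
25.65 [ 0.13  0.49 -0.19 -0.74 -0.79  0.35] [0.6351 0.1202 0.0184] tilt 0.552 push az 91.4 F [-0.9 -2.5 -0.2] w 0.026
top 0.65 [0.637 0.158]
top mask uv [234.3 201.2] [0.633 0.16 ] 469
scene 0.7 [0.63 0.16]
scene mask uv [225.1 211.3] [0.634 0.158] 1089
```

Call:
carry_out --pt "0.01 0.05 0 0" --pt "0.02 0.1 0 0" --pt "0.03 0.14 0 0" --pt "0.03 0.18 0 0" --pt "0.04 0.22 0 0" --pt "0.05 0.25 0 0" --pt "0.05 0.28 0 0" --pt "0.06 0.31 0 0" --pt "0.06 0.34 0 0" --pt "0.07 0.36 0 0"

```text
t: 27.2
eef_pos: [0.6383, 0.1378, 0.0184]
ee_rot: [-2.97, 0.527, -1.548]
force: [-1.1, -1.8, 0.4]
width: 0.0261
gripper_force: 1.3
```

Call:
carry_out --pt "0 0.01 0 0" --pt "0 0.02 0 0" --pt "0 0.02 0 0" --pt "0.01 0.03 0 0" --pt "0.01 0.03 0 0" --pt "0.01 0.04 0 0" --pt "0.01 0.04 0 0" --pt "0.01 0.05 0 0" --pt "0.01 0.05 0 0" --pt "0.01 0.05 0 0"

```text
t: 28.45
eef_pos: [0.6389, 0.1402, 0.0184]
ee_rot: [-2.97, 0.527, -1.548]
force: [-0.7, -2.8, -0.2]
width: 0.0263
gripper_force: 1.2
```

Not at the back wall yet: the force is still only sliding friction. I'll go on in small steps.

Call:
carry_out --pt "0 0.01 0 0" --pt "0 0.02 0 0" --pt "0 0.02 0 0" --pt "0.01 0.03 0 0" --pt "0.01 0.03 0 0" --pt "0.01 0.04 0 0" --pt "0.01 0.04 0 0" --pt "0.01 0.05 0 0" --pt "0.01 0.05 0 0" --pt "0.01 0.05 0 0"

```text
t: 29.7
eef_pos: [0.6392, 0.1418, 0.0183]
ee_rot: [-2.97, 0.527, -1.548]
force: [-1.9, -6.4, 1.9]
width: 0.0264
gripper_force: 3.3
```

Call:
carry_out --pt "0 0.01 0 0" --pt "0 0.02 0 0" --pt "0 0.02 0 0" --pt "0.01 0.03 0 0" --pt "0.01 0.03 0 0" --pt "0.01 0.03 0 0" --pt "0.01 0.04 0 0" --pt "0.01 0.04 0 0" --pt "0.01 0.04 0 0" --pt "0.01 0.04 0 0"

```text
t: 30.95
eef_pos: [0.6395, 0.1423, 0.0181]
ee_rot: [-2.971, 0.525, -1.548]
force: [-3.8, -13.6, 3.7]
width: 0.0261
gripper_force: 6.5
```

```bash
python3 -c "
from h import *
s=st()
f=bot([.639,.185])
save('s6.png',cv2.resize(f['pixels'][130:290,140:330],None,fx=4,fy=4,interpolation=cv2.INTER_CUBIC)[:600])"
```

```text
30.95 [ 0.17  0.49 -0.19 -0.73 -0.77  0.31] [0.6395 0.1423 0.0181] tilt 0.55 push az 91.3 F [ -3.8 -13.6   3.7] w 0.026
top 0.75 [0.642 0.177]
top mask uv [228.5 201.6] [0.639 0.18 ] 452
scene 0.6 [0.635 0.18 ]
```

View pics/s6.png

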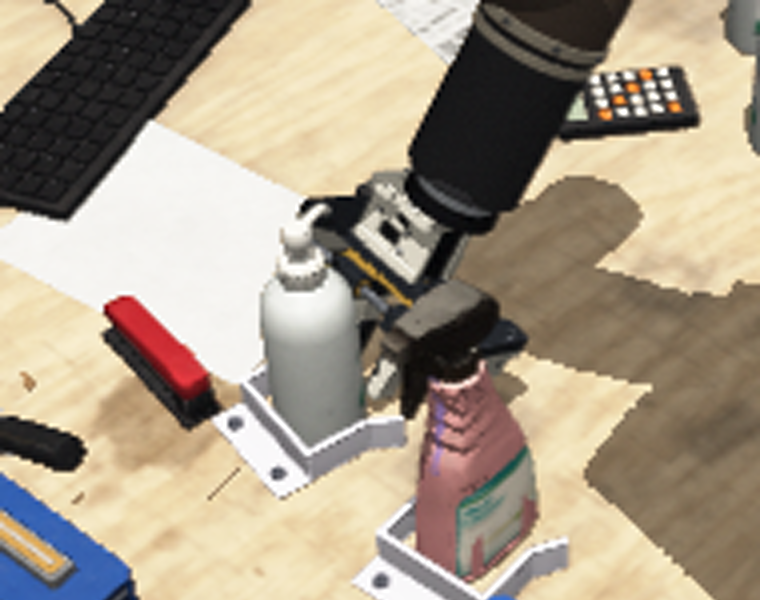

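The bottle is home: force rose to 14 N against the back wall, with no further travel. It stands upright at (315,360) between the walls. Now backing straight off.

Call:
carry_out --pt "0 -0.05 0 0" --pt "0 -0.1 0 0" --pt "0 -0.2 0 0" --pt "0 -0.35 0 0" --pt "0 -0.5 0 0" --pt "0 -0.8 0 0" --pt "0 -1.1 0 0" --pt "0 -1.4 0 0" --pt "0 -1.7 0 0" --pt "0 -1.8 0 0"

```text
t: 32.5
eef_pos: [0.64, 0.0533, 0.0183]
ee_rot: [-2.97, 0.527, -1.549]
force: [-0.1, 0.4, 0.4]
width: 0.0266
gripper_force: 0.0
```

```bash
python3 -c "
from h import *
s=st()
f=bot([.639,.182])
for q in ['spray_bottle','glue_stick','stapler','tape_measure']:
  for m in arm.mark_of(f,q)[:1]: print(q,world(f,m['uv'])[:2].round(3))
save('s7.png',cv2.resize(f['pixels'][130:290,140:330],None,fx=4,fy=4,interpolation=cv2.INTER_CUBIC)[:600])"
```

```text
32.5 [ 0.02  0.5  -0.16 -0.72 -0.85  0.43] [0.64   0.0533 0.0183] tilt 0.552 push az 91.2 F [-0.1  0.4  0.4] w 0.027
top mask uv [229.5 202.9] [0.633 0.178] 545
scene 0.77 [0.638 0.18 ]
scene mask uv [220.4 217.4] [0.625 0.185] 1084
spray_bottle [0.467 0.197]
glue_stick [0.373 0.269]
stapler [0.777 0.238]
tape_measure [0.755 0.056]
```

View pics/s7.png

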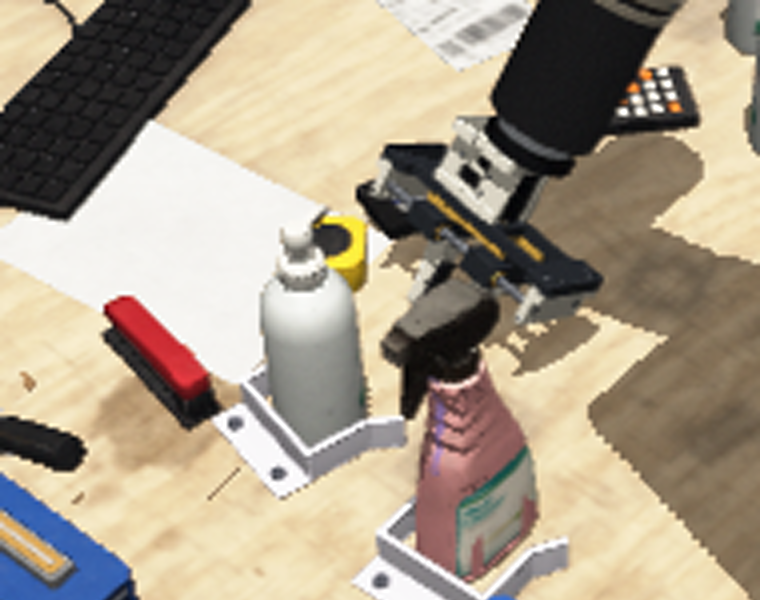

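The bottle stands upright and home in the bracket at (315,360), and the spray bottle and the other things have not moved. Handing in.

```bash
python3 -c "
from station import arm
print(arm.job_done())"
```

```text
the job is handed in; nothing more can be done
None
```

The job is handed in (no verdict came back): the pump bottle was slid upright and fully home into the empty bracket by about t = 31 s, and the spray bottle and the bystanders I checked stayed in place.

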